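# Open a returned sample carrier and hold its lid at the balance point

## Task

The insulated sample carrier has come back to the counter with its carrying handle standing up across the lid. Fold the carrying handle towards the carrier's front and press it down until it snaps fully home in the spring catch there; then take the lid's bar handle and raise the lid to the point where it balances on its hinge, never letting it tip over backwards. The job ends holding: finish with the fingers still on the lid, keeping it at rest at that balance point, so that a colleague can take out the cups, and leave the things standing round the carrier alone.

Things in the scene. Friction and masses are not known exactly. Their poses are not given: they have to be found in the camera images.
- carrier: insulated sample carrier: white tub 150 x 212 x 95 mm (x, y, z) with a grey hinged lid whose top is 117 mm above the counter; specimen cups inside. It cannot be shifted. Origin: centre of its underside; its +x points from its front to its hinge at the back, z up. Its front faces the robot, turned by up to 0.36 rad
- carry_handle (a joint): carrying handle: U-shaped steel bail, rod 8 mm thick, pivoted on both sides of the carrier 85 mm up, radius 118 mm. In rad: 0 = straight up over the lid, where it blocks the lid; positive = towards the front. Starts at -0.3 to 0.35. Stiff: 1 N moves it; beyond about 0.7 it sinks slowly by itself. At 1.66 it lies on the catch; some 7 N downward snaps it home to its stop at 1.745 (home: above 1.70)
- carry_grip (a point): centre of the ribbed black grip sleeve in the middle of the carrying handle, moving with it: 19 mm thick, 100 mm long, along carrier y. 203 mm above the counter when the handle is straight up; swinging forward it passes 20 mm clear of the lid's bar handle
- catch_seat (a point): where the sleeve's centre lies when the handle is home: 116 mm in front of the carrier's centre (41 mm before its front wall), 64 mm above the counter. The catch is two steel brackets with leaf springs on the front wall, 20 mm wide, centred 72 mm to either side of this point, up to 83 mm high; the sleeve between them can be pressed from above
- lid_angle (a joint): the lid, 160 x 218 x 22 mm, 0.42 kg with its bar handle. In rad: 0 = shut, growing as it opens up and back, stop at 2.0. A free hinge with next to no friction. It balances at 1.25 rad (72 degrees open, its free edge still leaning to the front): below that it falls shut, above it falls over backwards
- lid_hinge (a point): middle of the lid's hinge pin, which runs along carrier y: carrier x = +82 mm, 85 mm above the counter; fixed
- tube_rack: blue rack of capped tubes, 62 x 150 x 100 mm, to be left alone; origin at its underside
- petri_stack: stack of petri dishes, 90 mm across, 32 mm high, to be left alone; origin at its underside
- bottle_low: smaller reagent bottle, 56 mm across, 101 mm high, to be left alone; origin at its underside
- bottle_tall: larger reagent bottle, 65 mm across, 116 mm high, to be left alone; origin at its underside
- spare_cup: specimen cup on the counter beside the carrier, 62 mm across, 73 mm high, to be left alone; origin at its underside
- timer: bench timer, 66 x 66 x 19 mm, to be left alone; origin at its underside
- lid_bar (a point): the lid's bar handle: round steel bar 10 mm thick along carrier y, 102 mm clear between its legs, bar centre 35 mm above the lid (30 mm gap). This point: middle of the bar. Lid shut: 152 mm above the counter, 127 mm before and 67 mm above the hinge pin; it swings with the lid about the pin, ending on the lid's far side. The lid's edge reaches 36 mm beyond the bar
- lid: the grey lid itself, with its bar handle; origin on the hinge pin's middle, axes parallel to the carrier's while it is shut

How it is judged:
By the outcome, as a careful person would: the job done as asked, in the order asked, and still so for the second after the job is handed in, while the arm keeps its last pose, push and grip.
It also fails if it takes over 61 s, if anything falls off the work surface, if the arm or the gripper's body presses on something with over 40 N, if the wrist force passes 120 N, or if a joint passes its speed limit or range.

## Robot

A 7-joint arm with a two-finger parallel gripper is mounted at the origin on a cart in front of the work surface, level with it; the furniture and walls round the work are solid. World frame = base frame: x ahead of the robot, y to its left, z up, the work surface at z = 0. Lengths are in m, angles in rad, forces in N, time in s.
With the tool pointing down it reaches from about 0.4 to 0.9 m from the base axis. Payload 5.6 kg.
Tool frame: the origin (TCP) lies between the finger pads; the fingertips stand 11 mm ahead of it and the grasp point (between the pads) lies 8 mm behind it; z points along the fingers, y is the line along which they close (so a half turn about z gives the same grasp; the last joint's range is limited). The gripper opens to 92 mm and grips with 3 to 60 N. Pads are 20 mm wide; open, the fingers measure 128 mm over their backs; the gripper's body (75 mm by 189 mm) begins 69 mm behind the grasp point.
Start: joints at [1.208, 0.468, -0.012, 1.603, 0.006, 1.071, -0.056], TCP at [0.204, -0.617, 0.189] pointing down, gripper open.
Joint ranges: [-2.53, 2.53], [-0.31, 2.02], [-1.57, 1.55], [0.28, 2.44], [-1.29, 4.43], [0.15, 1.84], [-2.92, 2.92]. Speed limits (rad/s): [2.57, 2.57, 3.14, 3.14, 3.14, 3.14, 3.14].

## Interface

Orientations are given as a rotation vector (axis times angle).
In Python, from cell import env, optics, finder gives the robot as it stands.
- The arm moves only by the shell command python3 -m jog 'ROWS' [FORCE]. ROWS is JSON, a list of rows, each a list of 7 numbers: the shift along the world's x, y, z in units of 60 mm (1.0 is 60 mm), then the turn, a rotation vector about the world's x, y, z in units of 6 degrees (1.0 is 6 degrees), then the finger opening in mm, from 0 to 91.9. A call has 1 to 20 rows; each row is the pose to reach, as a shift and turn from the pose commanded when the call began; what a row does not reach only later rows make up. A row lasts 1/8 s, in which the tool goes at most 62.5 mm and 10.7 degrees, less where a joint would pass 70% of its speed; a pose out of reach is approached as far as the arm can. A call with a gripper value outside its range is refused whole. The fingers move at their own pace and stop on an object; FORCE is the grip in N (left out, the last holds). Time passes only in rows, so rows that repeat a pose let the fingers close. It gives the time, the measured TCP pose, the force, the opening and the grip force at its end, in the units of the state.
- env.get_obs(): the state, without advancing time (a new reading comes with each control period).
- optics.read_camera(name): name is "scene" or "side" or "wrist"; returns a dict with "image" (420x560x3 uint8, red, green, blue), "fovy" (degrees; the focal length in pixels is half the picture's height over the tangent of half this angle, whatever the lens; pixels are square), "cx", "cy" (the principal point, pixels), "distortion" ([k1, k2, p1, p2, k3] as OpenCV has them; the pictures are not rectified), "camera_from_world" (4x4, takes a point from world to camera coordinates). Camera axes: x right, y down, z forward; pixel columns grow to the right and rows downward; lengths in m; the calibration is good to about 2 mm. A picture is of the moment at which its call begins. There is no depth.
- env.finish_job(): hands the job in; it is judged then, once.
Trained networks look in the newest picture that a camera, given by its name, has taken for a name from the list of things; names that differ only in an ending like _2 or _b are one class to them, and where a whole thing is asked for, a point or a joint stands for the part that bears it (a point fixed in the world has none). Each returns a list of dicts, best first, with "conf" (0 to 1); they miss things now and then, are a little off and sometimes report something else, mostly with a low value. They report only what shows in the picture. A call takes as long as a camera call.
- finder.find_in(camera, thing): "rect" ([centre column, centre row, width, height] in pixels, round what is visible of it).
- finder.tip_of(camera, thing): "location" ([column, row] in pixels: a listed point, or the origin of a listed thing).
The state is a dict: "time_s": time; "joint_pos": joint angles; "joint_vel": joint speeds; "tau": joint torques, N m; "position": TCP position; "tcp_rot": TCP orientation; "ft_force": force on the tool from outside, world axes, zero at the start; "wrist_torque": the same for the moment, N m; "opening": opening from 0.0 (shut) to 1.0 (fully open); "finger_force": force on a finger pad.
Only numpy, scipy, OpenCV 4.12 (cv2) and the standard library are available. Lean on these libraries where they do the work, as an engineer would, in place of code of your own. Each camera call takes 0.05 s, during which the arm holds its last target. There are 200 camera calls.

## Working session

There is one attempt and no reset: what is moved stays moved. The work goes in short steps, Python scripts to look and compute and a shell command to move; the robot and the scene stay as the last step left them, time stands still between calls to the robot, and variables do not carry over. Pictures are saved under pics/ and viewed, at most 10 in all, crops included, and the job is handed in when it is done.

```bash
mkdir -p pics; ls; cat > h.py <<'E'
import numpy as np, cv2
from scipy.spatial.transform import Rotation as R
from scipy.optimize import least_squares
from cell import env, optics, finder
def cam(n):
    c=optics.read_camera(n); f=c["image"].shape[0]/2/np.tan(np.radians(c["fovy"])/2)
    c["K"]=np.array([[f,0,c["cx"]],[0,f,c["cy"]],[0,0,1]]); c["T"]=np.array(c["camera_from_world"]); c["D"]=np.array(c["distortion"],float); return c
def proj(c,p):
    T=c["T"]; return cv2.projectPoints(np.atleast_2d(np.array(p,float)),cv2.Rodrigues(T[:3,:3])[0],T[:3,3],c["K"],c["D"])[0][:,0]
def tri(obs,z=None):
    # obs: list of (cam,pixel); optional known z
    if z is None: return least_squares(lambda p:np.concatenate([proj(c,p)[0]-u for c,u in obs]),[.55,0,.1])
    return least_squares(lambda p:np.concatenate([proj(c,[*p,z])[0]-u for c,u in obs]),[.55,0])
def save(c,n): cv2.imwrite("pics/"+n,c["image"][:,:,::-1])
E
python3 - <<'E'
from h import *
C={}
for n in ["scene","side"]:
    C[n]=cam(n); save(C[n],n+"0.png")
    print(n,np.linalg.inv(C[n]["T"])[:3,3].round(2))
    for t in ["carry_grip","lid_bar","lid_hinge","catch_seat","carrier","lid","tube_rack","petri_stack","bottle_low","bottle_tall","spare_cup","timer"]:
        print(t,[(np.round(d["location"]).tolist(),round(d["conf"],2)) for d in finder.tip_of(n,t)[:2]])
print(env.get_obs())
E
```

```text
pics
scene [ 0.5  -0.72  1.11]
carry_grip [([267.0, 194.0], 0.7), ([253.0, 172.0], 0.54)]
lid_bar [([229.0, 186.0], 0.84), ([302.0, 190.0], 0.74)]
lid_hinge [([266.0, 193.0], 0.74), ([274.0, 169.0], 0.32)]
catch_seat [([214.0, 212.0], 0.91)]
carrier [([247.0, 213.0], 0.6)]
lid [([268.0, 191.0], 0.6), ([274.0, 166.0], 0.52)]
tube_rack [([272.0, 167.0], 0.96), ([229.0, 189.0], 0.25)]
petri_stack []
bottle_low [([252.0, 172.0], 0.38), ([276.0, 169.0], 0.37)]
bottle_tall [([305.0, 189.0], 0.74)]
spare_cup [([240.0, 306.0], 0.96)]
timer [([230.0, 344.0], 0.79), ([268.0, 188.0], 0.4)]
side [-0.03  0.09  1.36]
carry_grip [([222.0, 223.0], 0.71)]
lid_bar [([232.0, 251.0], 0.91)]
lid_hinge [([220.0, 222.0], 0.74)]
catch_seat [([248.0, 288.0], 0.91), ([263.0, 190.0], 0.7)]
carrier [([231.0, 261.0], 0.97)]
lid [([222.0, 223.0], 0.87)]
tube_rack [([152.0, 221.0], 0.88)]
petri_stack [([206.0, 188.0], 0.69), ([261.0, 191.0], 0.61)]
bottle_low []
bottle_tall [([202.0, 188.0], 0.76)]
spare_cup [([366.0, 272.0], 0.76), ([231.0, 253.0], 0.46)]
timer [([406.0, 281.0], 0.66)]
{'time_s': 1.3, 'joint_pos': array([ 1.20799298,  0.4675172 , -0.01162693,  1.60268795,  0.00601119,
        1.07140171, -0.05632091]), 'joint_vel': array([ 0.00011287,  0.00262856,  0.00075537,  0.00018989, -0.00045387,
        0.00053461,  0.00115684]), 'tau': array([ 3.78794712e-04, -5.20403337e+01, -1.29136769e-02, -2.44053286e+01,
       -5.67672076e-02,  1.13409167e-02,  1.67124733e-05]), 'position': array([ 0.20432136, -0.61706379,  0.18918621]), 'tcp_rot': array([ 3.10150327e+00,  5.00105913e-01, -5.02927262e-05]), 'ft_force': array([-0.33475798, -0.52544945,  0.18411229]), 'wrist_torque': array([-0.0830646 ,  0.00651379,  0.04076593]), 'finger_force': 0.0, 'opening': 0.9988421101139502}
```

View pictures.

View pics/scene0.png

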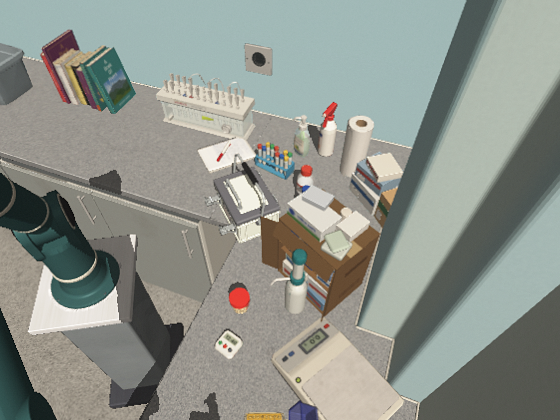

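View pics/side0.png

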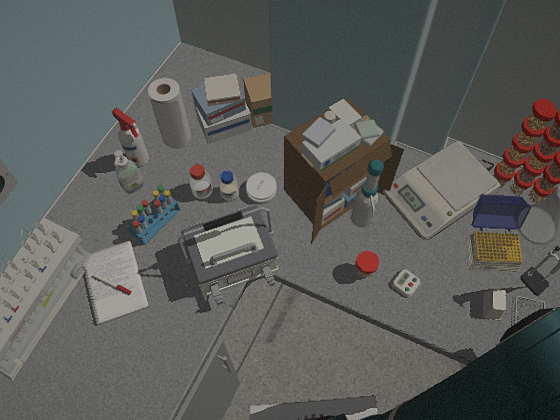

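```bash
python3 - <<'E'
from h import *
s=cam("scene");d=cam("side")
P={"lid_bar":([229,186],[232,251]),"hinge":([266,193],[220,222]),"seat":([214,212],[248,288]),"carrier":([247,213],[231,261]),"tube_rack":([272,167],[152,221]),"spare":([240,306],[366,272]),"timer":([230,344],[406,281]),"tall":([305,189],[202,188]),"gripA":([267,194],[222,223]),"gripB":([253,172],[222,223])}
for k,(a,b) in P.items():
    r=tri([(s,a),(d,b)]); print(k,r.x.round(4),r.fun.round(1))
E
```

```text
lid_bar [0.4972 0.1729 0.1693] [ 0.1 -0.1  0.1  0.1]
hinge [0.6264 0.209  0.076 ] [ 0.7 -0.6  0.3  0.6]
seat [0.4327 0.1424 0.0794] [-0.8  0.7 -0.4 -0.7]
carrier [ 0.5471  0.1899 -0.0056] [-0.7  0.6 -0.4 -0.6]
tube_rack [ 0.6827  0.4163 -0.0009] [ 1.  -1.   0.4  0.9]
spare [ 0.482  -0.1808  0.0075] [-1.1  0.9 -0.7 -1.1]
timer [ 0.4446 -0.29    0.004 ] [-0.  0. -0. -0.]
tall [0.7838 0.2685 0.0042] [ 0.2 -0.1  0.1  0.2]
gripA [0.6269 0.2048 0.072 ] [ 0. -0.  0.  0.]
gripB [0.5728 0.1968 0.1888] [-2.1  2.  -1.  -2. ]
```

The scene shot shows the carrier around (247,205), with the black sleeve at about (253,173), so the handle leans back. A bookshelf stands at its right, with its near edge around (263,240). The side shot shows the sleeve at (223,221), the lid bar at (232,251), the two catch brackets at about (212,298) and (277,287), and the shelf edge at (315,237).

```bash
cat > fit.py <<'E'
from h import *
s=cam("scene");d=cam("side")
L={"bar":[-.045,0,.152],"hinge":[.082,0,.085],"seat":[-.116,0,.064],"carrier":[0,0,0]}
O={"bar":([229,186],[232,251]),"seat":([214,212],[248,288]),"carrier":([247,213],[231,261]),"hinge":([266,193],[220,222])}
def W(v,l): 
    c,q=np.cos(v[2]),np.sin(v[2]); return [v[0]+c*l[0]-q*l[1],v[1]+q*l[0]+c*l[1],l[2]]
g=lambda th:[-.118*np.sin(th),0,.085+.118*np.cos(th)]
def res(v): 
    r=[]
    for k,(a,b) in O.items():
        p=W(v,L[k]); r+=[proj(s,p)[0]-a,proj(d,p)[0]-b]
    p=W(v,g(v[3])); r+=[proj(s,p)[0]-[253,173],proj(d,p)[0]-[223,222]]
    return np.concatenate(r)
if __name__=="__main__":
    r=least_squares(res,[.55,.19,.33,-.2],loss="soft_l1"); print(r.x.round(4)); print(res(r.x).reshape(-1,4).round(1))
    for n,a,b in [("shelf bot",[264,262],[315,237]),("shelf top",[262,220],[285,150]),("shelf topR",[330,262],[349,198])]: 
        q=tri([(s,a),(d,b)]); print(n,q.x.round(3),q.fun.round(1))
    M=R.from_rotvec(env.get_obs()["tcp_rot"]).as_matrix(); print(M.round(3))
    for c,n,cen in ((s,"scene",(250,200)),(d,"side",(245,240))):
        im=c["image"][cen[1]-70:cen[1]+70,cen[0]-90:cen[0]+90][:,:,::-1]
        cv2.imwrite("pics/crop_"+n+".png",cv2.resize(im,None,fx=4,fy=4,interpolation=cv2.INTER_CUBIC))
E
python3 fit.py
python3 -c "
import cv2,numpy as np
a=cv2.imread('pics/crop_scene.png');b=cv2.imread('pics/crop_side.png')
cv2.imwrite('pics/two.png',cv2.resize(np.hstack([a,b]),(800,311)))"
```

```text
[ 0.5461  0.186   0.2856 -0.1771]
[[ 2.3  3.2  0.4  0.8]
 [ 0.2  1.  -4.3  0.9]
 [-0.9  0.5  0.9 -1.2]
 [ 0.2 -2.3 -0.  -0.3]
 [-4.2 -0.4 -0.5 -0.9]]
shelf bot [ 0.58  -0.05   0.036] [ 0.6 -0.5  0.3  0.6]
shelf top [0.648 0.002 0.269] [ 22.3 -20.8  11.5  23.7]
shelf topR [ 0.729 -0.139  0.071] [-12.9  11.6  -7.7 -14.5]
[[ 0.949  0.314 -0.   ]
 [ 0.314 -0.949 -0.   ]
 [-0.     0.    -1.   ]]
```

View pics/crop_side.png

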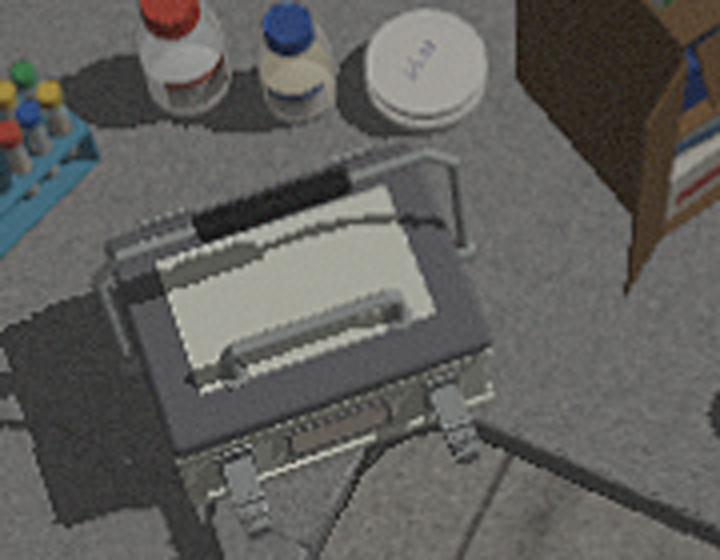

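View pics/crop_scene.png

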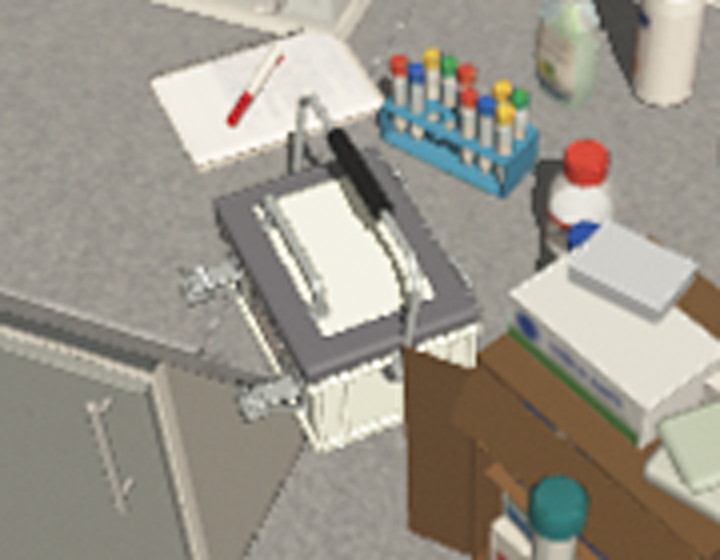

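The crops give cleaner features. In full-picture pixels, the sleeve is at (250,173) in scene and (223,221) in side, the bar at (232.7,193.5) and (234,252), and the lid's four corners are sharp. I'll refit with those.

```bash
cat > fit2.py <<'E'
from fit import *
z=.117
X={"FL":[-.081,.109,z],"FR":[-.081,-.109,z],"BL":[.079,.109,z],"BR":[.079,-.109,z]}
S={"FL":(215,202),"FR":(305,378),"BL":(372,150),"BR":(479,303)}
D={"FL":(178,450),"FR":(493,345)}
def res(v):
    r=[]
    for k,u in S.items(): r.append(proj(s,W(v,X[k]))[0]-[u[0]/4+160,u[1]/4+130])
    for k,u in D.items(): r.append(proj(d,W(v,X[k]))[0]-[u[0]/4+155,u[1]/4+170])
    p=W(v,L["bar"]); r+=[proj(s,p)[0]-[232.7,193.5],proj(d,p)[0]-[234,252]]
    p=W(v,L["carrier"]); r+=[proj(d,p)[0]-[231,261]]
    p=W(v,g(v[3])); r+=[proj(s,p)[0]-[250,173],proj(d,p)[0]-[223,221]]
    return np.concatenate(r)
r=least_squares(res,[.55,.19,.33,-.2],loss="soft_l1"); v=r.x; print(v.round(4)); print(res(v).reshape(-1,2).round(1).tolist())
p=env.get_obs()["position"]
def u(n,l): w=np.array(W(v,l)); print(n,w.round(3),((w-p)/.06).round(2))
u("sleeve",g(v[3])); u("behind",[.066,0,.203]); u("seat",L["seat"]); u("bar",L["bar"]); u("balbar",[.1056,0,.2266])
# closing axis along carrier y: angle from current tool y
print("yaw",v[2])
E
python3 fit2.py
```

```text
[ 0.5474  0.183   0.3005 -0.1851]
[[-2.5, -1.0], [-0.9, -1.0], [-0.3, -2.1], [0.2, 0.9], [-0.7, 0.9], [1.3, -1.8], [-0.9, -3.6], [-0.1, -0.8], [1.9, -1.7], [-0.4, 0.1], [0.5, -0.7]]
sleeve [0.568 0.189 0.201] [ 6.06 13.44  0.2 ]
behind [0.61  0.202 0.203] [ 6.77 13.66  0.23]
seat [0.437 0.149 0.064] [ 3.87 12.76 -2.09]
bar [0.504 0.17  0.152] [ 5.   13.11 -0.62]
balbar [0.648 0.214 0.227] [ 7.4  13.85  0.62]
yaw 0.30051352998554137
```

```bash
python3 -m jog '[[0,0,2.4,0,0,0,0],[0,0,2.4,0,0,0,0],[0,0,2.4,0,0,0,0],[3.6,6.1,2.4,0,0,0,0],[3.6,6.1,2.4,0,0,0,0],[3.6,6.1,2.4,0,0,0,0],[3.6,6.1,2.4,0,0,0,0],[3.6,6.1,2.4,0,0,0,0],[3.6,6.1,2.4,0,0,0,0],[3.6,6.1,2.4,0,0,0,0],[4.1,12.3,2.4,0,0,0,0],[4.1,12.3,2.4,0,0,0,0],[4.1,12.3,2.4,0,0,0,0],[4.1,12.3,2.4,0,0,0,0],[4.1,12.3,2.4,0,0,0,0],[4.1,12.3,2.4,0,0,0,0],[4.1,12.3,2.4,0,0,0,0]]' 5; python3 -c "
from h import *
print(env.get_obs()['joint_pos'])"
```

```text
time_s: 3.72
position: [0.4495, 0.1259, 0.3336]
tcp_rot: [-3.098, -0.514, -0.001]
ft_force: [-0.1, -0.6, 0.3]
opening: 0.007
finger_force: 0.0
[ 0.31568611  0.07485005 -0.68574105  1.80531621  0.04796343  1.2774697
 -1.62450779]
```

```bash
python3 -m jog '[[2.68,1.27,0,0,0,0,0],[2.68,1.27,0,0,0,0,0],[2.68,1.27,0,0,0,0,0],[2.68,1.27,0,0,0,0,0],[2.68,1.27,-1,0,0,0,0],[2.68,1.27,-2.25,0,0,0,0],[2.68,1.27,-2.25,0,0,0,0],[2.68,1.27,-2.25,0,0,0,0]]'; python3 - <<'E'
from h import *
s=cam("scene");d=cam("side");w=cam("wrist")
a=s["image"][120:270,150:350];b=d["image"][150:300,140:340]
cv2.imwrite("pics/b.png",cv2.resize(np.hstack([a,b])[:,:,::-1],(800,300),interpolation=cv2.INTER_CUBIC))
E
```

```text
time_s: 4.72
position: [0.6115, 0.1965, 0.1995]
tcp_rot: [3.101, 0.499, 0.001]
ft_force: [0.7, 0.1, 1.0]
opening: 0.005
finger_force: 0.0
```

View pics/b.png

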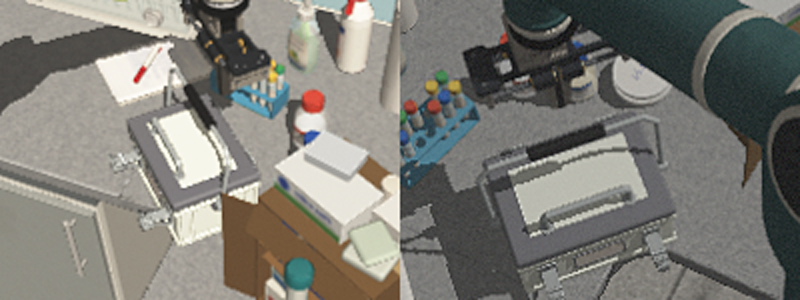

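The gripper stands closed behind the sleeve (sleeve at about (200,110) in the left half and (567,142) in the right), and the handle hasn't moved. Next I'll sweep it forward.

```bash
python3 -m jog '[[-0.32,-0.1,-0.03,0,0,0,0],[-0.64,-0.2,-0.07,0,0,0,0],[-0.96,-0.3,-0.1,0,0,0,0],[-1.35,-0.42,-0.1,0,0,0,0],[-1.55,-0.48,-0.18,0,0,0,0],[-1.75,-0.54,-0.27,0,0,0,0],[-1.94,-0.6,-0.33,0,0,0,0],[-2.12,-0.66,-0.36,0,0,0,0],[-2.3,-0.71,-0.41,0,0,0,0],[-2.44,-0.76,-0.46,0,0,0,0],[-2.65,-0.82,-0.46,0,0,0,0],[-2.85,-0.88,-0.46,0,0,0,0],[-2.85,-0.88,-0.46,0,0,0,0]]'; python3 - <<'E'
from h import *
s=cam("scene");d=cam("side")
a=s["image"][120:270,150:350];b=d["image"][150:300,140:340]
cv2.imwrite("pics/c.png",cv2.resize(np.hstack([a,b])[:,:,::-1],(800,300),interpolation=cv2.INTER_CUBIC))
E
```

```text
time_s: 6.5
position: [0.4394, 0.1439, 0.1708]
tcp_rot: [3.101, 0.5, 0.0]
ft_force: [0.7, -0.5, -0.1]
opening: 0.004
finger_force: 0.0
```

View pics/c.png

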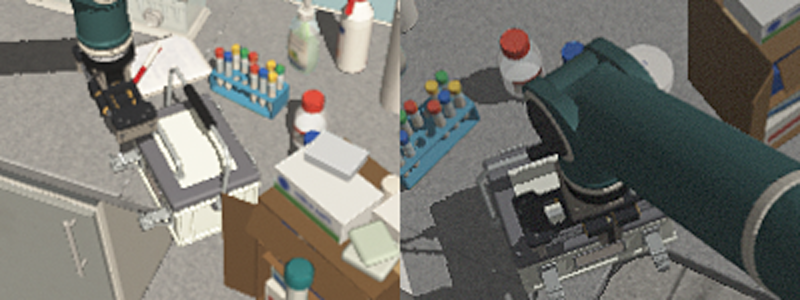

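The sleeve still shows at (198,105) in the left half, so the sweep seems to have missed it. I'll overlay the model on the pictures to find out why.

```bash
python3 - <<'E'
from h import *
s=cam("scene");d=cam("side");w=cam("wrist")
L={"bar":[-.045,0,.152],"hinge":[.082,0,.085],"seat":[-.116,0,.064]}
v=[.5474,.183,.3005]
def W(l): c,q=np.cos(v[2]),np.sin(v[2]); return [v[0]+c*l[0]-q*l[1],v[1]+q*l[0]+c*l[1],l[2]]
g=lambda th,y:W([-.118*np.sin(th),y,.085+.118*np.cos(th)])
o=env.get_obs();p=o["position"]
ims=[]
for c in (s,d,w):
    im=c["image"][:,:,::-1].copy()
    def ln(a,b,col):
        a,b=[tuple(int(round(t)) for t in q) for q in proj(c,[a,b])]; cv2.line(im,a,b,col,1)
    ln(g(-.185,-.05),g(-.185,.05),(0,0,255)); ln(g(.9,-.05),g(.9,.05),(0,255,255)); ln(W([-.045,-.05,.152]),W([-.045,.05,.152]),(0,255,0))
    ln(p+[0,0,-.011],p+[0,0,.07],(255,0,255))
    ims.append(im)
    for t in("carry_grip","lid_bar"):
        print(t,[(np.round(q["location"]).tolist(),round(q["conf"],2)) for q in finder.tip_of(["scene","side","wrist"][len(ims)-1],t)[:2]])
a=cv2.resize(ims[0][130:270,170:310],(400,400),interpolation=cv2.INTER_CUBIC);b=cv2.resize(ims[2],(400,300))
b=cv2.copyMakeBorder(b,0,100,0,0,cv2.BORDER_CONSTANT)
cv2.imwrite("pics/d.png",np.hstack([a,b]))
E
```

```text
carry_grip [([253.0, 174.0], 0.63)]
lid_bar [([231.0, 186.0], 0.68)]
carry_grip [([225.0, 222.0], 0.79)]
lid_bar [([234.0, 251.0], 0.64), ([203.0, 190.0], 0.16)]
carry_grip []
lid_bar [([271.0, 121.0], 0.9)]
```

View pics/d.png

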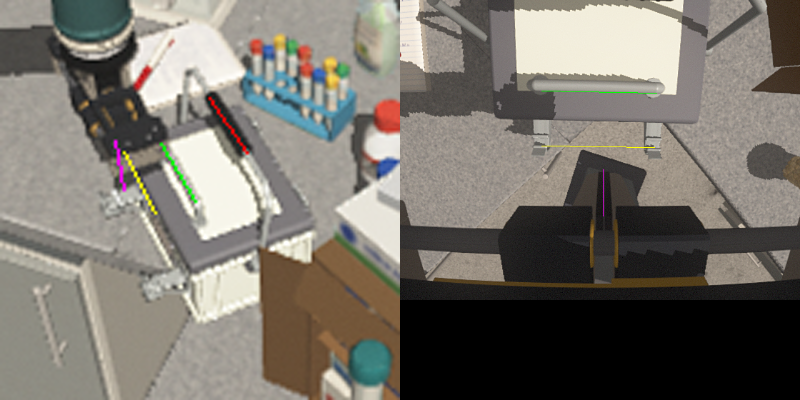

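```bash
python3 -m jog '[[0,0,1,0,0,0,0],[0,0,2.2,0,0,0,0],[0,0,2.2,0,0,0,0],[2.85,0.95,2.2,0,0,0,0],[2.85,0.95,2.2,0,0,0,0],[2.85,0.95,2.2,0,0,0,0],[2.85,0.95,2.2,0,0,0,0],[2.85,0.95,1.2,0,0,0,0],[2.85,0.95,0.15,0,0,0,0],[2.85,0.95,0.15,0,0,0,0],[2.85,0.95,0.15,0,0,0,0]]'
cat > ov.py <<'E'
from h import *
import sys
v=[.5474,.183,.3005]
def W(l): c,q=np.cos(v[2]),np.sin(v[2]); return [v[0]+c*l[0]-q*l[1],v[1]+q*l[0]+c*l[1],l[2]]
g=lambda th,y:W([-.118*np.sin(th),y,.085+.118*np.cos(th)])
def th():
    u={}
    for n in("scene","side"):
        c=cam(n); q=finder.tip_of(n,"carry_grip")
        if q and q[0]["conf"]>.5: u[n]=(c,q[0]["location"])
    if not u: return None
    r=least_squares(lambda t:np.concatenate([proj(c,g(t[0],0))[0]-l for c,l in u.values()]),[.5]); return r.x.round(3),r.fun.round(1),list(u)
if __name__=="__main__":
    print(th(), env.get_obs()["ft_force"].round(1))
E
python3 ov.py
python3 - <<'E'
from ov import *
out=[]
p=env.get_obs()["position"]; print(p)
for n,(x,y) in (("scene",(190,110)),("side",(150,140))):
    c=cam(n); im=cv2.resize(c["image"][y:y+120,x:x+110][:,:,::-1],None,fx=3.6,fy=3.6,interpolation=cv2.INTER_CUBIC)
    for q,col in ((p+[0,0,-.011],(255,0,255)),(np.array(g(-.185,0)),(0,0,255))):
        u=(proj(c,q)[0]-[x,y]+.5)*3.6; cv2.circle(im,(int(u[0]),int(u[1])),3,col,-1)
    out.append(im)
cv2.imwrite("pics/e.png",np.hstack(out))
E
```

```text
time_s: 8.43
position: [0.6117, 0.2021, 0.1818]
tcp_rot: [-3.101, -0.5, -0.004]
ft_force: [0.0, -0.1, 1.0]
opening: 0.004
finger_force: 0.0
(array([-0.158]), array([-1.9,  0.8,  2.1, -2.8]), ['scene', 'side']) [ 0.9 -0.1 -0.4]
[0.61235033 0.20195159 0.1823105 ]
```

View pics/e.png

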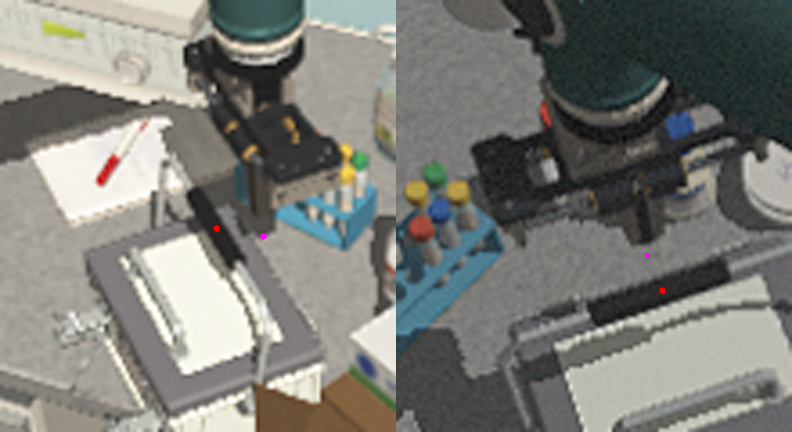

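The fingers stand behind the sleeve, with the visible tip at (260,228) in the left half and (648,242) in the right. That is about 5–10 mm higher than I computed. I'll push lower this time and check halfway.

```bash
python3 -m jog '[[-0.32,-0.1,0,0,0,0,0],[-0.64,-0.2,0,0,0,0,0],[-0.8,-0.25,0,0,0,0,0],[-0.96,-0.3,0,0,0,0,0],[-1.12,-0.35,0,0,0,0,0],[-1.12,-0.35,0,0,0,0,0]]'; python3 ov.py
```

```text
time_s: 9.48
position: [0.5431, 0.1798, 0.1793]
tcp_rot: [3.101, 0.5, -0.002]
ft_force: [0.4, -0.4, 0.3]
opening: 0.008
finger_force: 0.0
(array([0.225]), array([-1.3,  0.6, -2.5, -0.2]), ['scene', 'side']) [-0.3 -0.4  0.4]
```

```bash
python3 -m jog '[[-0.2,-0.06,0,0,0,0,0],[-0.4,-0.12,0,0,0,0,0],[-0.6,-0.19,0,0,0,0,0],[-0.8,-0.25,0,0,0,0,0],[-1.0,-0.31,-0.03,0,0,0,0],[-1.19,-0.37,-0.2,0,0,0,0],[-1.35,-0.42,-0.4,0,0,0,0],[-1.35,-0.42,-0.4,0,0,0,0]]'; python3 ov.py
```

```text
time_s: 10.68
position: [0.4614, 0.1545, 0.1543]
tcp_rot: [3.101, 0.5, -0.004]
ft_force: [-0.4, -0.5, -0.7]
opening: 0.004
finger_force: 0.0
(array([-0.949]), array([-6.9,  9.3]), ['scene']) [0.2 0.2 0.5]
```

```bash
python3 -m jog '[[0,0,0.5,0,0,0,0],[-0.41,-0.13,0.5,0,0,0,0],[-0.43,-0.13,0.3,0,0,0,0],[-0.43,-0.13,0,0,0,0,0],[-0.43,-0.13,-0.25,0,0,0,0],[-0.43,-0.13,-0.5,0,0,0,0],[-0.43,-0.13,-0.75,0,0,0,0],[-0.43,-0.13,-0.95,0,0,0,0],[-0.43,-0.13,-0.95,0,0,0,0]]'; python3 ov.py
```

```text
time_s: 12.0
position: [0.4365, 0.1473, 0.0976]
tcp_rot: [-3.101, -0.501, 0.003]
ft_force: [0.0, 0.7, 0.3]
opening: 0.003
finger_force: 0.0
(array([0.252]), array([-0.5, -1. ]), ['scene']) [ 0.1 -0.8  0.3]
```

```bash
python3 - <<'E'
from ov import *
ims=[]
for n,(x,y) in (("scene",(190,110)),("side",(150,140))):
    c=cam(n); print(n,[(np.round(q["location"]).tolist(),round(q["conf"],2)) for q in finder.tip_of(n,"carry_grip")], [proj(c,g(t,0))[0].round() for t in (-.16,.25,.8,1.2,1.66)])
    ims.append(cv2.resize(c["image"][y:y+150,x:x+110+20][:,:,::-1],None,fx=3,fy=3,interpolation=cv2.INTER_CUBIC))
cv2.imwrite("pics/f.png",np.hstack(ims))
E
```

```text
scene [([234.0, 178.0], 0.66)] [array([249., 173.]), array([235., 178.]), array([220., 191.]), array([214., 201.]), array([214., 212.])]
side [([233.0, 261.0], 0.44), ([204.0, 190.0], 0.31)] [array([224., 221.]), array([230., 238.]), array([239., 262.]), array([243., 277.]), array([245., 287.])]
```

View pics/f.png

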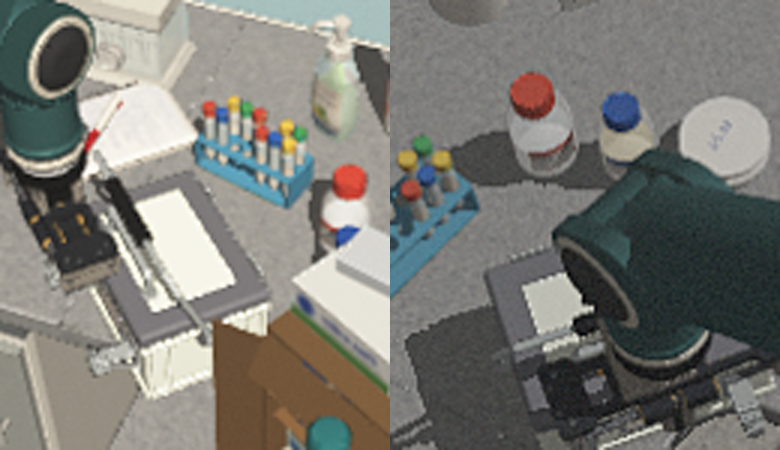

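The handle stands at about 0.3 (sleeve at (125,210) in the left half). The fingers slid over it and are now in front of it, so the real tips sit higher than nominal. I'll triangulate the tip from the earlier picture.

```bash
python3 - <<'E'
from ov import *
s=cam("scene");d=cam("side")
for a,b in (((260,228),(648,242)),((262,232),(645,244)),((258,226),(650,240))):
    r=tri([(s,np.array([190+a[0]/3.6,110+a[1]/3.6])-.4),(d,np.array([150+(b[0]-396)/3.6,140+b[1]/3.6])-.4)]); print(r.x.round(4),r.fun.round(1))
print("nominal tip .6121 .202 .171")
w=cam("wrist"); T=np.linalg.inv(w["T"]); o=env.get_obs(); print("wrist cam",T[:3,3],o["position"])
E
```

```text
[0.6119 0.1988 0.1885] [ 0.7 -0.6  0.3  0.7]
[0.6145 0.2016 0.1807] [ 0.8 -0.8  0.4  0.8]
[0.6102 0.1968 0.1938] [ 0.8 -0.7  0.4  0.8]
nominal tip .6121 .202 .171
wrist cam [0.50733309 0.17002776 0.29511463] [0.43725212 0.14727891 0.09878629]
```

```bash
python3 -m jog '[[0,0,1,0,0,0,0],[0,0,2,0,0,0,0],[0,0,3,0,0,0,0],[0,0,3,0,0,0,0],[1.0,0.31,3,0,0,0,0],[2.05,0.63,3,0,0,0,0],[2.05,0.63,3,0,0,0,0],[2.05,0.63,2,0,0,0,0],[2.05,0.63,1.05,0,0,0,0],[2.05,0.63,1.05,0,0,0,0]]'; python3 ov.py
```

```text
time_s: 13.8
position: [0.5561, 0.1835, 0.1575]
tcp_rot: [3.1, 0.501, -0.015]
ft_force: [0.2, 0.3, -0.1]
opening: 0.001
finger_force: 0.0
(array([0.336]), array([-0.9,  0.6,  0.2, -0.9]), ['scene', 'side']) [ 0.1 -0.   1.1]
```

```bash
python3 -m jog '[[-0.25,-0.08,0,0,0,0,0],[-0.5,-0.15,0,0,0,0,0],[-0.75,-0.23,0,0,0,0,0],[-1.0,-0.31,0,0,0,0,0],[-1.16,-0.36,0,0,0,0,0],[-1.16,-0.36,0,0,0,0,0]]'; python3 ov.py
```

```text
time_s: 14.75
position: [0.4899, 0.1631, 0.1617]
tcp_rot: [3.101, 0.5, -0.0]
ft_force: [0.3, -0.4, 0.1]
opening: 0.009
finger_force: 0.0
(array([0.614]), array([-2.8, -0.2,  0.7, -1.7]), ['scene', 'side']) [0.1 0.2 0.7]
```

```bash
python3 -m jog '[[-0.14,-0.04,-0.1,0,0,0,0],[-0.25,-0.08,-0.3,0,0,0,0],[-0.37,-0.11,-0.5,0,0,0,0],[-0.48,-0.15,-0.7,0,0,0,0],[-0.48,-0.15,-0.75,0,0,0,0],[-0.48,-0.15,-0.75,0,0,0,0]]'; python3 ov.py
```

```text
time_s: 15.7
position: [0.4619, 0.1547, 0.1165]
tcp_rot: [-3.101, -0.5, -0.0]
ft_force: [-0.1, 0.2, 0.4]
opening: 0.004
finger_force: 0.0
(array([1.299]), array([-2.9, -0.1,  3.1, -1.2]), ['scene', 'side']) [-1.1  0.4 -0.4]
```

```bash
python3 -m jog '[[0,0,0.5,0,0,0,0],[-0.2,-0.06,0.5,0,0,0,0],[-0.43,-0.13,0.5,0,0,0,0],[-0.43,-0.13,0.2,0,0,0,0],[-0.43,-0.13,0,0,0,0,0],[-0.43,-0.13,-0.2,0,0,0,0],[-0.43,-0.13,-0.4,0,0,0,0],[-0.43,-0.13,-0.55,0,0,0,0],[-0.43,-0.13,-0.65,0,0,0,0],[-0.43,-0.13,-0.65,0,0,0,0]]'; python3 ov.py
```

```text
time_s: 17.15
position: [0.4357, 0.1468, 0.0773]
tcp_rot: [-3.101, -0.5, 0.001]
ft_force: [-0.1, 0.8, -0.3]
opening: 0.009
finger_force: 0.0
(array([1.662]), array([-3.3,  0.5, -0.4,  1. ]), ['scene', 'side']) [ 0.3 -0.  -0.8]
```

```bash
python3 -m jog '[[0,0,-0.07,0,0,0,0],[0,0,-0.13,0,0,0,0],[0,0,-0.13,0,0,0,0]]'; python3 -m jog '[[0,0,-0.07,0,0,0,0],[0,0,-0.1,0,0,0,0],[0,0,-0.1,0,0,0,0]]'; python3 ov.py
```

```text
time_s: 17.73
position: [0.4357, 0.1467, 0.0695]
tcp_rot: [3.101, 0.5, -0.001]
ft_force: [-0.7, 0.7, -0.5]
opening: 0.005
finger_force: 0.0
time_s: 18.1
position: [0.4357, 0.1467, 0.0636]
tcp_rot: [-3.102, -0.5, 0.001]
ft_force: [0.2, -0.7, 0.1]
opening: 0.006
finger_force: 0.0
(array([1.74]), array([-2.4,  0. ]), ['side']) [-0.3 -0.5 -0.6]
```

```bash
for i in 1 ; do python3 -m jog '[[0,0,-0.07,0,0,0,0],[0,0,-0.12,0,0,0,0],[0,0,-0.12,0,0,0,0]]'; done; python3 ov.py; python3 -m jog '[[0,0,-0.05,0,0,0,0],[0,0,-0.08,0,0,0,0],[0,0,-0.08,0,0,0,0]]'; python3 ov.py
```

```text
time_s: 18.68
position: [0.436, 0.1467, 0.0568]
tcp_rot: [3.101, 0.5, 0.0]
ft_force: [-1.5, -1.0, 5.1]
opening: 0.005
finger_force: 2.6
(array([1.717]), array([-2.8,  0.4, -2.9,  1.8]), ['scene', 'side']) [-1.2 -0.4  4.9]
time_s: 19.25
position: [0.4359, 0.1467, 0.0517]
tcp_rot: [3.101, 0.5, -0.0]
ft_force: [-0.3, -0.1, 0.9]
opening: 0.005
finger_force: 0.2
(array([1.702]), array([-3.7,  1.6, -1.1, -0.2]), ['scene', 'side']) [-0.4  0.4  0.7]
```

```bash
python3 -m jog '[[0,0,-0.05,0,0,0,0],[0,0,-0.05,0,0,0,0]]'; python3 -m jog '[[0,0,-0.05,0,0,0,0],[0,0,-0.05,0,0,0,0]]';python3 ov.py
```

```text
time_s: 19.7
position: [0.4358, 0.1467, 0.0486]
tcp_rot: [-3.102, -0.5, 0.0]
ft_force: [-0.2, 0.1, 0.4]
opening: 0.001
finger_force: 0.0
time_s: 19.95
position: [0.4361, 0.1468, 0.0477]
tcp_rot: [3.099, 0.5, 0.0]
ft_force: [-7.2, -3.5, 27.6]
opening: 0.005
finger_force: 13.5
(array([1.68]), array([-2.5,  1.4,  1.2, -0.9]), ['scene', 'side']) [-6.  -3.8 25.8]
```

The force climbed to 5 N, dropped, then met a hard stop at 26 N about 9 mm lower, so the handle is home. That contact also shows the closed fingertips about 37 mm further back than stated. I'll lift, turn 90°, open and look.

```bash
python3 -m jog '[[0,0,1,0,0,0,0],[0,0,2,0,0,0,0],[0,0,3,0,0,0,60],[0,0,4,0,0,0,60],[0.5,0.2,4.2,0,0,4,60],[1.13,0.39,4.2,0,0,8,60],[1.13,0.39,4.2,0,0,14.8,60],[1.13,0.39,4.2,0,0,14.8,60],[1.13,0.39,4.2,0,0,14.8,60],[1.13,0.39,4.2,0,0,14.8,60],[1.13,0.39,4.2,0,0,14.8,60],[1.13,0.39,4.2,0,0,14.8,60],[1.13,0.39,4.2,0,0,14.8,60],[1.13,0.39,3,0,0,14.8,60],[1.13,0.39,2.4,0,0,14.8,60],[1.13,0.39,2.4,0,0,14.8,60]]' 10; python3 ov.py;  python3 - <<'E'
from ov import *
p=env.get_obs()["position"]; print(env.get_obs()["joint_pos"].round(2))
M=R.from_rotvec(env.get_obs()["tcp_rot"]).as_matrix(); print(M.round(3))
# fit v fresh from nets
out=[]
for n,(x,y) in (("scene",(180,120)),("side",(170,180))):
    c=cam(n); im=cv2.resize(c["image"][y:y+130,x:x+110][:,:,::-1],None,fx=3.6,fy=3.6,interpolation=cv2.INTER_CUBIC)
    for sg in (-1,1):
        for dz,col in ((-.011,(255,0,255)),(.026,(0,0,255))):
            q=p+[0,0,dz]+M[:,1]*sg*.030; u=(proj(c,q)[0]-[x,y]+.5)*3.6; cv2.circle(im,(int(u[0]),int(u[1])),3,col,-1)
    for q in (W([-.045,-.05,.152]),W([-.045,.05,.152])):
        u=(proj(c,q)[0]-[x,y]+.5)*3.6; cv2.circle(im,(int(u[0]),int(u[1])),3,(0,255,0),-1)
    out.append(im)
cv2.imwrite("pics/g.png",np.hstack(out))
E
```

```text
time_s: 22.15
position: [0.5015, 0.169, 0.1871]
tcp_rot: [-1.863, -2.525, 0.008]
ft_force: [-0.2, -0.0, 1.1]
opening: 0.651
finger_force: 0.0
(array([1.748]), array([-1.5,  0.7]), ['scene']) [-0.1 -0.5  0.2]
[ 0.47  0.53 -1.13  1.84  0.53  1.12 -0.55]
[[-0.294  0.956  0.003]
 [ 0.956  0.294  0.001]
 [ 0.     0.003 -1.   ]]
```

View pics/g.png

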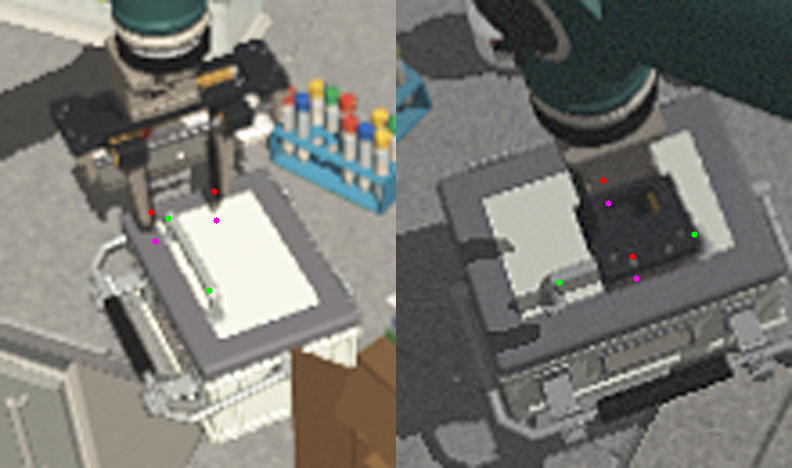

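The handle lies home in the catch (sleeve at (130,330) in the left half). The open fingers straddle the lid bar, tips at about (147,230) and (215,205). I'll go down until they touch the lid, to find their true depth.

```bash
python3 -m jog '[[0,0,-0.4,0,0,0,60],[0,0,-0.8,0,0,0,60],[0,0,-1.1,0,0,0,60],[0,0,-1.1,0,0,0,60]]' |egrep 'pos|ft'; python3 -m jog '[[0,0,-0.08,0,0,0,60],[0,0,-0.16,0,0,0,60]]' |egrep 'pos|ft'; python3 -m jog '[[0,0,-0.08,0,0,0,60],[0,0,-0.08,0,0,0,60]]' |egrep 'pos|ft';
```

```text
position: [0.5033, 0.17, 0.1233]
ft_force: [1.2, 0.2, 0.1]
position: [0.5042, 0.1704, 0.1147]
ft_force: [-0.4, -0.4, -0.4]
position: [0.5035, 0.17, 0.1091]
ft_force: [0.3, 0.6, -0.3]
```

```bash
python3 -m jog '[[0,0,-0.07,0,0,0,60],[0,0,-0.07,0,0,0,60]]' |egrep 'pos|ft'; python3 -m jog '[[0,0,-0.07,0,0,0,60],[0,0,-0.07,0,0,0,60]]' |egrep 'pos|ft'; python3 -m jog '[[0,0,-0.07,0,0,0,60],[0,0,-0.07,0,0,0,60]]' |egrep 'pos|ft'
```

```text
position: [0.5035, 0.1701, 0.1049]
ft_force: [-0.9, 0.2, 0.6]
position: [0.5035, 0.17, 0.1007]
ft_force: [0.0, -0.5, -0.2]
position: [0.5035, 0.17, 0.0965]
ft_force: [-0.5, -0.6, -0.3]
```

```bash
python3 -m jog '[[0,0,0.14,0,0,0,60],[0,0,0.14,0,0,0,30],[0,0,0.14,0,0,0,5],[0,0,0.14,0,0,0,5],[0,0,0.14,0,0,0,5],[0,0,0.14,0,0,0,5],[0,0,0.14,0,0,0,5]]' 20
```

```text
time_s: 25.08
position: [0.5076, 0.1714, 0.1055]
tcp_rot: [1.865, 2.524, 0.012]
ft_force: [11.5, 5.3, -9.5]
opening: 0.101
finger_force: 20.0
```

The bar is gripped at 9.3 mm opening. I'll ease off the side load and raise the lid along its arc.

```bash
python3 -m jog '[[0.07,0.02,0,0,0,0,5],[0.07,0.02,0,0,0,0,5],[0.13,0.04,0.1,0,0,0,5],[0.19,0.06,0.21,0,0,0,5],[0.26,0.08,0.31,0,0,0,5],[0.32,0.1,0.4,0,0,0,5],[0.4,0.12,0.49,0,0,0,5],[0.48,0.15,0.58,0,0,0,5],[0.56,0.17,0.66,0,0,0,5],[0.64,0.2,0.74,0,0,0,5],[0.83,0.26,0.88,0,0,0,5],[0.93,0.29,0.94,0,0,0,5],[1.03,0.32,1.0,0,0,0,5],[1.03,0.32,1.0,0,0,0,5]]'; python3 - <<'E'
from ov import *
u=[]
for n in ("scene","side"):
    c=cam(n); print(n,[(np.round(q["location"]).tolist(),round(q["conf"],2)) for q in finder.tip_of(n,"lid_bar")[:2]])
    for f in (0,.3,.6,.9): a=.4855+f; print(f,proj(c,W([.082-.1436*np.cos(a),0,.085+.1436*np.sin(a)]))[0].round())
E
```

```text
time_s: 26.82
position: [0.566, 0.1889, 0.1672]
tcp_rot: [1.866, 2.525, -0.001]
ft_force: [-6.7, -5.0, 8.6]
opening: 0.102
finger_force: 20.0
scene [([251.0, 170.0], 0.69)]
0 [232. 190.]
0.3 [238. 180.]
0.6 [248. 171.]
0.9 [259. 164.]
side [([224.0, 221.0], 0.65)]
0 [234. 251.]
0.3 [229. 237.]
0.6 [224. 220.]
0.9 [218. 204.]
```

```bash
python3 -m jog '[[-0.03,-0.01,0.06,0,0,0,5],[-0.03,-0.01,0.06,0,0,0,5]]'|egrep 'pos|ft'; python3 -m jog '[[0.1,0.03,0.05,0,0,0,5],[0.21,0.06,0.1,0,0,0,5],[0.31,0.1,0.14,0,0,0,5],[0.42,0.13,0.18,0,0,0,5],[0.53,0.16,0.21,0,0,0,5],[0.64,0.2,0.24,0,0,0,5],[0.64,0.2,0.24,0,0,0,5],[0.64,0.2,0.24,0,0,0,5]]' | egrep 'pos|ft|open'
```

```text
position: [0.5653, 0.1888, 0.1674]
ft_force: [5.7, 2.2, -15.7]
position: [0.6019, 0.1998, 0.1824]
ft_force: [5.2, -0.9, -24.2]
opening: 0.098
```

```bash
python3 -m jog '[[0.01,0,-0.055,0,0,0,5],[0.01,0,-0.055,0,0,0,5],[0.01,0,-0.055,0,0,0,5]]'|egrep 'pos|ft'; cat > ang.py <<'E'
from ov import *
ts=[];F=[]
for i in range(3):
  u=[]
  for n in("scene","side"):
    c=cam(n); q=finder.tip_of(n,"lid_bar"); F.append(env.get_obs()["ft_force"])
    if q and q[0]["conf"]>.5: u.append((c,q[0]["location"]))
  if u:
    f=lambda t:W([.082-.1436*np.cos(t[0]+.4855),0,.085+.1436*np.sin(t[0]+.4855)])
    r=least_squares(lambda t:np.concatenate([proj(c,f(t))[0]-l for c,l in u]),[.9]); ts.append((len(u),r.x[0].round(3),r.fun.round(1).tolist()))
print(ts); print(np.mean(F,0).round(2), env.get_obs()["position"].round(4),env.get_obs()["time_s"])
E
python3 ang.py
```

```text
position: [0.6039, 0.2005, 0.1824]
ft_force: [1.1, -6.0, -2.8]
[(2, np.float64(0.932), [1.8, 1.5, 2.8, -0.2]), (2, np.float64(0.908), [1.8, -0.2, -0.1, 1.5]), (2, np.float64(0.89), [0.2, 0.3, -1.4, 0.5])]
[ 0.56 -5.28 -2.18] [0.6038 0.2005 0.1824] 29.25
```

```bash
python3 -m jog '[[0.11,0.02,0.02,0,0,0,5],[0.23,0.06,0.03,0,0,0,5],[0.34,0.09,0.04,0,0,0,5],[0.46,0.12,0.04,0,0,0,5],[0.57,0.16,0.03,0,0,0,5],[0.68,0.19,0.02,0,0,0,5],[0.74,0.21,0.015,0,0,0,5],[0.8,0.225,0.01,0,0,0,5],[0.8,0.225,0.01,0,0,0,5],[0.8,0.225,0.01,0,0,0,5]]'|egrep 'pos|ft|open'; python3 ang.py
```

```text
position: [0.6516, 0.215, 0.1814]
ft_force: [0.9, -3.4, 6.2]
opening: 0.101
[(2, np.float64(1.223), [1.4, 0.7, 0.6, 0.9]), (2, np.float64(1.197), [0.0, 1.0, 4.1, -1.8]), (2, np.float64(1.224), [1.7, 1.0, 0.3, 1.3])]
[ 1.31 -3.23  5.72] [0.6515 0.215  0.1814] 31.1
```

```bash
python3 -m jog '[[0,-0.01,0.01,0,0,0,5],[0,-0.01,0.01,0,0,0,5],[0,-0.01,0.01,0,0,0,5],[0,-0.01,0.01,0,0,0,5]]'; python3 ov.py; python3 ang.py
```

```text
time_s: 31.6
position: [0.6507, 0.2147, 0.1815]
tcp_rot: [-1.865, -2.528, -0.002]
ft_force: [0.8, 0.1, 5.3]
opening: 0.099
finger_force: 20.0
(array([0.946]), array([-51. ,   0.3,  -4.2, -20.7]), ['scene', 'side']) [ 0.6 -1.5  4.5]
[(1, np.float64(1.252), [0.9, -0.4]), (2, np.float64(1.235), [1.1, -0.9, 0.9, 0.9]), (2, np.float64(1.263), [-0.1, 2.0, 0.4, -0.6])]
[ 0.29 -0.5   5.36] [0.6507 0.2147 0.1815] 32.4
```

```bash
python3 - <<'E'
from ov import *
for n in("scene","side"):
    c=cam(n); print(n,[(np.round(q["location"]).tolist(),round(q["conf"],2)) for q in finder.tip_of(n,"carry_grip")],[proj(c,g(t,0))[0].round(1).tolist() for t in(1.6,1.745)],[(np.round(q["rect"]).tolist(),round(q["conf"],2)) for q in finder.find_in(n,"carry_grip")])
    x,y=(190,190) if n=="scene" else (215,255)
    im=c["image"][y:y+45,x:x+60]; m=(im.max(2)<60); ys,xs=np.nonzero(m); print("dark centroid",xs.mean()+x,ys.mean()+y,m.sum())
E
```

```text
scene [([217.0, 215.0], 0.52)] [[213.7, 210.9], [214.7, 213.9]] [([229.0, 216.0, 40.0, 42.0], 0.52)]
dark centroid 216.0754716981132 213.17924528301887 106
side [([244.0, 288.0], 0.65)] [[245.3, 286.4], [245.5, 288.1]] [([237.0, 275.0, 94.0, 57.0], 0.69), ([218.0, 205.0, 88.0, 48.0], 0.29)]
dark centroid 242.50173010380624 285.8719723183391 289
```

Handle at home, lid at 1.25, and the grip is steady, so I'm handing in.

```bash
python3 -c "
from cell import env
print(env.finish_job())"
```

```text
the job is handed in; nothing more can be done
None
```

The carrying handle was folded forward and pressed to a hard stop in the catch after a clear snap, and the job was handed in at about 33 s with the gripper holding the lid at rest at about 1.25 rad; nothing else was deliberately touched, but I took no final check of the objects around the carrier.

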